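# Set the trimmer's side guide with its knurled wheel and square up the panel

### The job

Get the rotary trimmer ready for a cut, using only the fingertips and grasping nothing. First roll the knurled thumbwheel under a fingertip until the side guide has closed up to its gauge mark, that is, until the guide's pointer stands between the two prongs of the black index clip; move the guide with its wheel alone, not by pushing it, and leave the clip where it is set. Then push the white panel, keeping it flat on the bed, until it lies flush against both the far ledge and the side guide, without pushing the guide off its mark, and leave the things lying around where they are.

Things in the scene. Friction and masses are not known exactly. Their poses are not given: they have to be found in the camera images.
- trimmer: Grey bench trimmer, fixed; bed 266 (x) by 390 mm (y), bed top 18 mm above the table. Origin: on the table under the bed's centre. x to the far edge, y to the left, z up; yaw within 0.2 rad. A blue domed weight stands on its far left corner, a roll of black tape lies on its near left corner.
- rail (a point): Middle of the top of the aluminium cutting rail, 42 mm above the table, along trimmer x, 22 mm wide, underside 34 mm up: the panel slides under it. It hangs between black end blocks (x = -120 and +120 mm from here, 46 mm wide, tops 51 mm up); a black carriage is parked at x = 54 to 106 mm (top 64 mm up). Axes as the trimmer's.
- guide (a joint): Aluminium side guide, a bar 172 mm long (x), 18 thick, 16 high. m: 0 = fully open (far left), grows as it moves right (trimmer -y) towards the rail, to 0.055; starts at 0 to 0.006. Geared to the wheel: rolling the wheel's TOP to the LEFT moves the guide RIGHT, 0.385 mm per mm of rim; the other way opens it. It stays where left; a push of some 12 N on it makes it slip.
- clip (a joint): Black index clip that marks the wanted setting, stiff (12 N) on a rail along the scale at the bed's near edge. Value in m, on the guide's own scale: the pointer is centred between the prongs when joint guide = joint clip. Starts between 0.020 and 0.036. Not to be shifted.
- wheel_top (a point): Topmost point of the knurled steel thumbwheel, 70 mm above the table (does not turn). Wheel 52 mm in diameter, 20 wide, axle along trimmer x 26 mm below; cheeks at both sides end 58 mm above the table, a rack passes on the near side. Its rim takes about 5 N to turn: press down with 8 to 15 N while dragging along trimmer y, in strokes of 20 to 30 mm. Axes as the trimmer's.
- pointer (a point): Tip of the guide's pointer, a dark steel blade 3 mm wide that reaches from the near end of the side guide over the white scale; 22 mm above the table, axes as the trimmer's.
- index (a point): Centre of the 8 mm opening between the two prongs of the index clip, beside the line along which the pointer tip travels (1 mm nearer in x); 22 mm above the table, axes as the trimmer's.
- guide_face (a point): Middle of the side guide's working face, which looks to the right (trimmer -y) and runs along x for 172 mm; 23 mm above the table, moves with the guide, axes as the trimmer's.
- ledge_face (a point): Point on the near face of the far squaring ledge, an aluminium bar 11 mm high across the bed along y (fixed, at trimmer x = +90 mm, from y = -190 to +90 mm); 23 mm above the table, axes as the trimmer's.
- panel: White rigid sign-board panel to be trimmed, 140 (x) by 170 (y) by 10 mm, about 130 g, loose, flat on the bed under the rail, its right part sticking out right of the rail. Origin: centre of its underside; x to its far edge, y to its left edge. Starts 8 to 30 mm short of the ledge, right of where the guide will stop, turned by up to 0.07 rad.
- panel_left (a point): Middle of the panel's left edge (at panel y = +85 mm, half its thickness up), the edge to lie against the side guide.
- panel_far (a point): Middle of the panel's far edge (at panel x = +70 mm, half its thickness up), the edge to lie against the ledge.
- magnet: Bystander: blue domed weight, 44 mm across and 36 mm high, on the bed's far left corner. Origin: centre of its underside.
- black_tape: Bystander: roll of black tape, 62 mm across and 19 mm high, lying on the bed's near left corner. Origin: centre of its underside.
- screwdriver: Bystander: red screwdriver, 203 mm long, lying on the table to the right of the trimmer.
- tape_measure: Bystander: yellow tape measure 63x76x37 mm, on the table to the right of the trimmer.
- tape_roll: Bystander: roll of beige tape, 104 mm across and 25 mm high, on the table, left of the trimmer near the table edge.
- red_cutter: Bystander: small red cutter, 147 mm long, lying on the table at the far right of the trimmer.

How it is judged:
On the way, in this order (a step that is already met when the one before it is completed fails the run):
1. the guide's pointer is between the prongs of the index clip (within 2.5 mm of the middle), brought there with the wheel (y of pointer in the frame of index between -0.0025 and 0.0025 m and velocity of joint guide between -0.004 and 0.004 m/s), for 0.3 s.
2. the panel lies against both the far ledge and the side guide (y of panel_left in the frame of guide_face above -0.003 m and x of panel_far in the frame of ledge_face above -0.003 m and angle between the x axis of panel and the x axis of trimmer, either way round below 0.035 rad), for 0.2 s.
At the end, for the whole second after the job is handed in: The pointer is within 2.5 mm of the middle between the clip's prongs; the panel lies flat and at rest, the middles of its left and far edges within 3 mm of the guide's face and the ledge, squared to the trimmer within 0.035 rad (all of step 2 and y of pointer in the frame of index between -0.0025 and 0.0025 m and linear speed of panel below 0.01 m/s and height (world z) of panel below 0.021 m and angle between panel's own z axis and vertical below 0.05 rad); the robot touches nothing.
It fails at once if the side guide is pushed with the fingers instead of being moved by its wheel (contact force between the fingers and guide above 3 N).
It fails at once if the index clip is shifted (distance of index from where it was at the start of the episode above 0.003 m).
It fails at once if the panel is lifted or tipped up off the bed (height (world z) of panel above 0.03 m or angle between panel's own z axis and vertical above 0.15 rad).
It fails at once if a thing lying around is knocked, lifted or carried away (moved more than 25 mm) (distance of any of magnet, black_tape, screwdriver, tape_measure, tape_roll, red_cutter from where it was at the start of the episode above 0.025 m).
It also fails if it takes over 67 s, if anything falls off the work surface, if the arm or the gripper's body presses on something with over 40 N, if the wrist force passes 120 N, or if a joint passes its speed limit or range.

### The arm

A 6-joint arm with a two-finger parallel gripper is mounted at the origin on a cart in front of the work surface, level with it; the furniture and walls round the work are solid. World frame = base frame: x ahead of the robot, y to its left, z up, the work surface at z = 0. Lengths are in m, angles in rad, forces in N, time in s.
With the tool pointing down it reaches from about 0.3 to 0.825 m from the base axis. Payload 5.4 kg.
Tool frame: the origin (TCP) lies midway between the tips of the shut fingers; the grasp point (between the pads) lies 19 mm behind it; z points along the fingers, x is the direction in which the jaws open and shut, and the axes are right-handed (so a half turn about z gives the same grasp; the last joint's range is limited). The gripper opens to 92 mm and grips with 3 to 60 N. Pads are 20 mm wide; open, the fingers measure 128 mm over their backs; the gripper's body (75 mm by 189 mm) begins 69 mm behind the grasp point.
Start: joints at [1.089, 0.158, 1.597, -0, 1.386, -0.21], TCP at [0.154, 0.554, 0.215] pointing down, gripper open.
Joint ranges: [-2.91, 2.91], [-0.94, 2.29], [0.18, 2.7], [-1.29, 4.43], [0.17, 2.64], [-3, 3]. Speed limits (rad/s): [2.57, 2.57, 3.14, 3.14, 3.14, 3.14].

### API

Orientations are given as a rotation vector (axis times angle).
In Python, from bench import ctrl, grab_frame, calibration, finish_job gives the robot as it stands. The module is installed in compiled form; this text tells all that it offers.
- The arm moves only by the tool step_arm, never from a script. Its argument "increments" is a list of rows, each a list of 2 entries, a list of its own where there are three numbers: the shift along the world's x, y, z scaled (see below), then the turn, a rotation vector about the world's x, y, z scaled (see below). In form: [[[tx, ty, tz], [rx, ry, rz]], ...]. A call has 1 to 5 rows; each row is the pose to reach, as a shift and turn from the pose commanded when the call began, turning the shorter way round; what a row does not reach only later rows make up. The controller multiplies each number of a shift by 0.2 m and each number of a turn by 360 degrees. A row lasts 1/12 s, in which the tool goes at most 41.7 mm and 7.16 degrees, less where a joint would pass 70% of its speed; a pose out of reach is approached as far as the arm can. A call with a number of a shift or a turn outside -1 to 1 is refused whole. A call with a gripper value outside its range is refused whole. "claw" is the gripper command: -1 is shut, 1 is fully open, values between are in proportion, set as the call begins (left out, the last holds). The fingers move at their own pace and stop on an object; "force" is the grip in N (left out, the last holds). Time passes only in rows, so rows that repeat a pose let the fingers close. It gives the time, the measured TCP pose, the force and the opening at its end, in the units of the state.
- ctrl.state(): the state, without advancing time (a new reading comes with each control period).
- grab_frame(name): name is "scene" or "top" or "wrist"; returns (picture, depth): 400x640x3 uint8, red, green, blue; 400x640 float32, m along the optical axis (not along the pixel's ray), 0 where there is no reading.
- calibration(name): a dict with "vertical_fov" (degrees; the focal length in pixels is half the picture's height over the tangent of half this angle, whatever the lens; pixels are square), "cx", "cy" (the principal point, pixels), "world_to_cam" (4x4, takes a point from world to camera coordinates). Camera axes: x right, y up, looking along -z (the intrinsics and any distortion apply to the point x, -y, -z); pixel columns grow to the right and rows downward; lengths in m; the calibration is good to about 2 mm. A picture is of the moment at which its call begins: read the wrist's pose just before it. calibration takes no time and is no camera call; for the wrist camera it gives the pose at the moment of the call.
- finish_job(): hands the job in, once; it reports no verdict.
The state is a dict: "time_s": time; "qpos": joint angles; "qvel": joint speeds; "joint_efforts": joint torques, N m; "tcp_pos": TCP position; "tcp_rot": TCP orientation; "ft_force": force on the tool from outside, world axes, zero at the start; "ft_torque": the same for the moment, N m; "gripper_width": finger opening in m.
Only numpy, scipy, OpenCV 4.12 (cv2) and the standard library are available. Lean on these libraries where they do the work, as an engineer would, in place of code of your own. Each camera call takes 0.05 s, during which the arm holds its last target. There are 200 camera calls.

## Working session

There is one attempt and no reset: what is moved stays moved. The work goes in short steps, Python scripts to look and compute and a tool call to move; the robot and the scene stay as the last step left them, time stands still between calls to the robot, and variables do not carry over. Pictures are saved under pics/ and viewed, about 8 in all and at most 12, crops included, and the job is handed in when it is done.

Besides the shell and the picture viewer there is one more tool, called after ">>>" by a JSON object that holds its "name" and its "arguments". step_arm: Moves the arm, as the interface text tells. Shifts and turns lie within -1 to 1; 1 stands for 0.2 m of shift or 360 degrees of turn. Its arguments: {"type":"object","properties":{"increments":{"type":"array","items":{"type":"array"}},"claw":{"type":"number"},"force":{"type":"number"}},"required":["increments"]}

```bash
mkdir -p pics; cat > h.py <<'E'
import numpy as np, cv2
from bench import ctrl, grab_frame, calibration, finish_job
def px(cal,p):
    p=np.atleast_2d(p); c=(cal['world_to_cam']@np.c_[p,np.ones(len(p))].T).T
    f=200/np.tan(np.radians(cal['vertical_fov']/2))
    return np.c_[cal['cx']+f*c[:,0]/-c[:,2], cal['cy']-f*c[:,1]/-c[:,2]]
def at_z(cal,uv,z):
    "world point on plane z seen at pixel uv"
    f=200/np.tan(np.radians(cal['vertical_fov']/2)); M=np.linalg.inv(cal['world_to_cam'])
    d=M[:3,:3]@np.array([(uv[0]-cal['cx'])/f,-(uv[1]-cal['cy'])/f,-1]); o=M[:3,3]
    return o+d*(z-o[2])/d[2]
def crop(im,x0,y0,w,h,s,name):
    cv2.imwrite('pics/'+name,cv2.resize(im[y0:y0+h,x0:x0+w,::-1],None,fx=s,fy=s,interpolation=cv2.INTER_CUBIC))
E
python3 - <<'E'
from h import *
im,d=grab_frame('top'); np.save('top_d.npy',d); np.save('top.npy',im)
crop(im,0,0,640,400,1.25,'top.png')
im,d=grab_frame('scene'); crop(im,0,0,640,400,1.25,'scene.png')
for n in('top','scene'):
    c=calibration(n); print({k:v for k,v in c.items()})
print(ctrl.state())
E
```

```text
{'vertical_fov': 49.69019365618683, 'cx': 324.9022561773024, 'cy': 201.67229582536768, 'world_to_cam': array([[-0.02377982, -0.9996269 ,  0.01343786,  0.04627588],
       [ 0.9964978 , -0.02262322,  0.08050049, -0.54239667],
       [-0.08016645,  0.01530508,  0.99666398, -1.33168374],
       [ 0.        ,  0.        ,  0.        ,  1.        ]])}
{'vertical_fov': 50.55491876592614, 'cx': 326.0175717656151, 'cy': 204.3003730808954, 'world_to_cam': array([[ 0.78657619, -0.61726609, -0.0167475 , -0.3973731 ],
       [ 0.49341742,  0.61198772,  0.6180698 , -0.31043201],
       [-0.37126426, -0.49442249,  0.78594481, -1.47208739],
       [ 0.        ,  0.        ,  0.        ,  1.        ]])}
{'time_s': 0.1, 'qpos': array([ 1.08890617e+00,  1.58958939e-01,  1.59808324e+00, -2.04966190e-05,
        1.38620003e+00, -2.10056493e-01]), 'qvel': array([-0.00195979, -0.00194648, -0.00097922, -0.00090831,  0.00276028,
       -0.00056531]), 'joint_efforts': array([ 3.86645979e-04, -3.86506391e+01, -3.22959280e+01,  7.03073130e-02,
        3.39968770e-02, -5.98213933e-05]), 'tcp_pos': array([0.1541256 , 0.55338149, 0.21374415]), 'tcp_rot': array([ 2.50137912e+00,  1.89952052e+00, -2.33094848e-03]), 'ft_force': array([ 0.137126  , -0.49863898,  0.18373033]), 'ft_torque': array([-0.07561802, -0.04709385, -0.00083127]), 'gripper_width': 0.09176385357488685}
```

View pics/top.png

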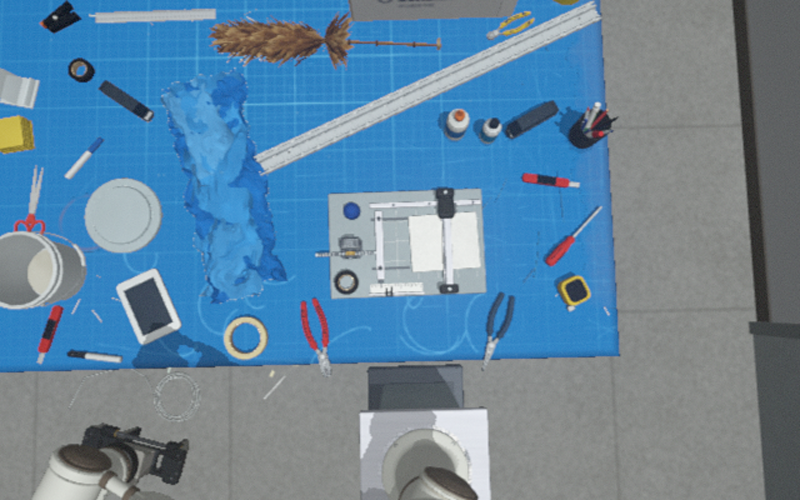

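View pics/scene.png

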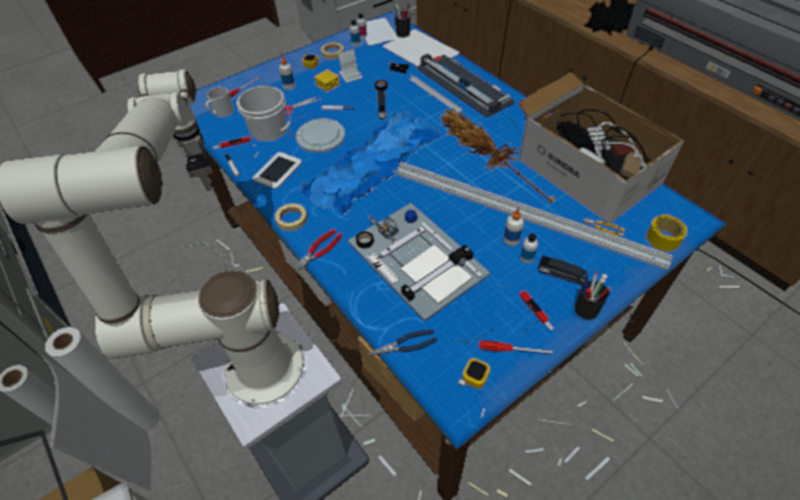

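The top view shows the trimmer at about (330–486, 188–298) in the 1.25x picture. The wheel is at (349,245), the guide at x≈379 and the clip near (389,292).

```bash
python3 - <<'E'
from h import *
im=np.load('top.npy'); crop(im,250,142,150,102,5.3,'topc.png')
E
```

```text
(no output)
```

View pics/topc.png

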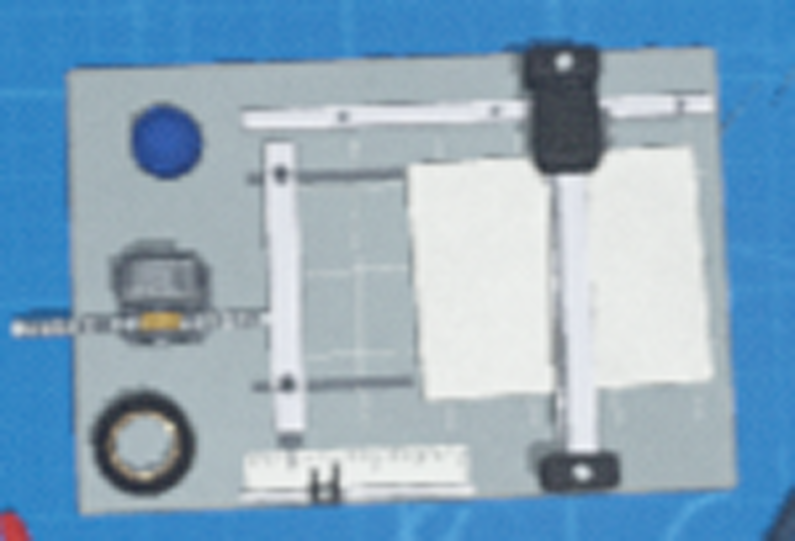

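```bash
cat >> h.py <<'E'
def top(xy,z): return at_z(calibration('top'),((xy[0]+.5)/5.3-.5+250,(xy[1]+.5)/5.3-.5+142),z)
E
python3 - <<'E'
from h import *
C=[top(p,.018) for p in((67,72),(716,46),(737,486),(80,514))]
c=np.mean(C,0)[:2]
y=(C[0]+C[3]-C[1]-C[2])[:2];x=(C[0]+C[1]-C[2]-C[3])[:2]
print(np.round(C,4)[:,:2],np.linalg.norm(x)/2,np.linalg.norm(y)/2)
yx=np.arctan2(x[1],x[0]);yy=np.arctan2(-y[0],y[1]);th=(yx+1.5*yy)/2.5;print(c,yx,yy,th)
R=np.array([[np.cos(th),-np.sin(th)],[np.sin(th),np.cos(th)]])
for n,p,z in [('wheel',(160,278),.07),('pointer',(291,443),.022),('clip',(325,484),.022),('guideface_far',(293,142),.034),('guideface_near',(305,432),.034),
 ('pTL',(409,165),.028),('pTR',(693,148),.028),('pBR',(711,378),.028),('pBL',(427,398),.028),('railtop',(572,175),.042),('railbot',(582,450),.042),('magnet',(167,142),.03),('tape',(144,442),.037),('blk',(562,62),.051),('blkn',(580,472),.051)]:
    w=top(p,z); print(n,np.round(w[:2],4),'trim',np.round(R.T@(w[:2]-c),4))
E
```

```text
[[ 0.6956  0.2282]
 [ 0.7031 -0.1602]
 [ 0.4399 -0.1635]
 [ 0.4326  0.2238]] 0.26313749306582274 0.387947601569934
[0.56779029 0.03208609] 0.014553425752880498 0.01903580354716304 0.017242852429450024
wheel [0.5656 0.1701] trim [0.0002 0.138 ]
pointer [0.4713 0.099 ] trim [-0.0954  0.0685]
clip [0.4468 0.0795] trim [-0.1202  0.0495]
guideface_far [0.648  0.0939] trim [0.0812 0.0604]
guideface_near [0.4772 0.0903] trim [-0.0896  0.0598]
pTL [0.6337 0.0258] trim [ 0.0658 -0.0075]
pTR [ 0.6402 -0.1429] trim [ 0.0694 -0.1762]
pBR [ 0.5035 -0.1488] trim [-0.0674 -0.1797]
pBL [0.4956 0.0185] trim [-0.0724 -0.0123]
railtop [ 0.6236 -0.0693] trim [ 0.0541 -0.1023]
railbot [ 0.4627 -0.0703] trim [-0.1068 -0.1005]
magnet [0.6502 0.1683] trim [0.0847 0.1348]
tape [0.4734 0.1838] trim [-0.0917  0.1533]
blk [ 0.689  -0.0646] trim [ 0.1195 -0.0987]
blkn [ 0.4499 -0.0679] trim [-0.1196 -0.0979]
```

>>> {"name": "step_arm", "arguments": {"increments": [[[0.61,-0.64,0.06],[0,0,0.015]],[[0.61,-0.64,0.06],[0,0,0.015]],[[0.61,-0.64,0.06],[0,0,0.015]],[[0.61,-0.64,0.06],[0,0,0.015]],[[0.61,-0.64,0.06],[0,0,0.015]]], "claw": -1}}

```text
time_s: 0.52
tcp_pos: [0.2794, 0.4226, 0.2267]
tcp_rot: [2.412, 2.01, 0.0]
ft_force: [0.2, 0.2, 0.1]
gripper_width: 0.0606
```

>>> {"name": "step_arm", "arguments": {"increments": [[[0.61,-0.64,0.06],[0,0,0.015]],[[0.61,-0.64,0.06],[0,0,0.015]],[[0.61,-0.64,0.06],[0,0,0.015]],[[0.61,-0.64,0.06],[0,0,0.015]],[[0.61,-0.64,0.06],[0,0,0.015]]]}}

```text
time_s: 0.93
tcp_pos: [0.4014, 0.2946, 0.2388]
tcp_rot: [2.315, 2.121, 0.001]
ft_force: [-0.3, -0.3, 0.1]
gripper_width: 0.0271
```

>>> {"name": "step_arm", "arguments": {"increments": [[[0.61,-0.64,0.06],[0,0,0.015]],[[0.61,-0.64,0.06],[0,0,0.015]],[[0.61,-0.64,0.06],[0,0,0.015]],[[0.61,-0.64,0.06],[0,0,0.015]],[[0.61,-0.64,0.06],[0,0,0.015]]]}}

```text
time_s: 1.35
tcp_pos: [0.5233, 0.1666, 0.2505]
tcp_rot: [2.212, 2.228, -0.0]
ft_force: [0.4, -0.2, 0.3]
gripper_width: 0.0005
```

```bash
python3 - <<'E'
from h import *
s=ctrl.state();print(s['tcp_pos'],s['tcp_rot'],s['ft_force'],s['time_s'])
c=calibration('wrist');np.save('w1cal.npy',c,allow_pickle=True)
im,d=grab_frame('wrist'); crop(im,0,0,640,400,1.25,'w1.png');print(np.linalg.inv(c['world_to_cam'])[:3],c['vertical_fov'],c['cx'],c['cy'])
E
```

```text
[0.52325142 0.16657764 0.25048506] [ 2.21247762e+00  2.22802819e+00 -1.16260281e-04] [ 0.40324149 -0.20289361  0.30959742] 1.35
[[-6.63891288e-03 -9.67770237e-01 -2.51747279e-01  4.52451139e-01]
 [ 9.99977306e-01 -6.71338978e-03 -5.63038449e-04  1.65898176e-01]
 [-1.14518576e-03 -2.51745304e-01  9.67792845e-01  4.21115307e-01]] 63.73551808137521 321.55402668538716 202.25356769522003
```

View pics/w1.png

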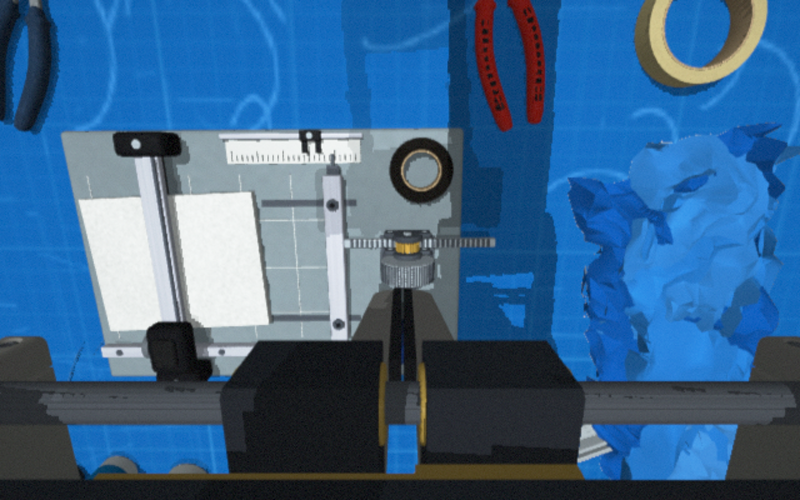

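The wrist view shows the clip near (310,140), the pointer tip at (331,155) and the wheel around (408,272), just in front of the fingertips. I'll enlarge that part.

```bash
python3 - <<'E'
import cv2
im=cv2.imread('pics/w1.png')
cv2.imwrite('pics/w1c.png',cv2.resize(im[120:300,285:455],None,fx=3.3,fy=3.3,interpolation=cv2.INTER_CUBIC))
E
```

```text
(no output)
```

View pics/w1c.png

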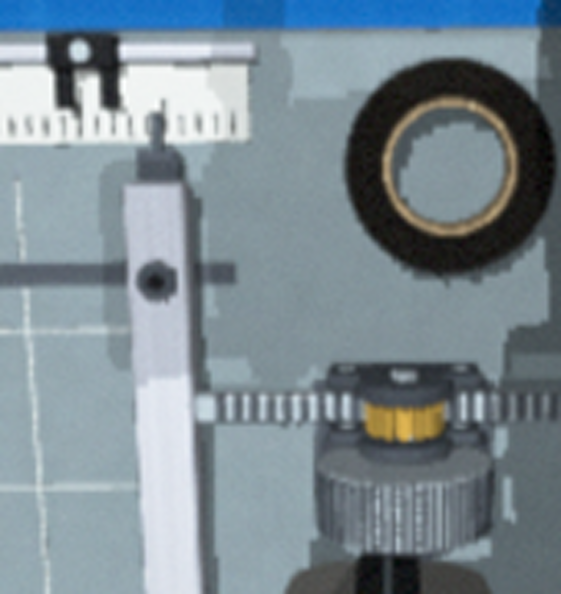

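```bash
cat >> h.py <<'E'
from math import cos,sin
TH=.0172; R=np.array([[cos(TH),-sin(TH)],[sin(TH),cos(TH)]])
E
python3 - <<'E'
from h import *
c=np.load('w1cal.npy',allow_pickle=True).item()
def w(p,z): return at_z(c,((p[0]+.5)/4.125-.5+285/1.25,(p[1]+.5)/4.125-.5+96),z)
P={'wn':((404,478),.07),'wf':((404,550),.07),'ptr':((157,105),.022),'idx':((88,100),.022),'gf_near':((127,185),.034),'gf_far':((146,590),.034)}
for n,(p,z) in P.items(): print(n,np.round(w(p,z),4), np.round(R.T@(w(p,z)[:2]-[.5678,.0321]),4))
E
```

```text
wn [0.5546 0.1707 0.07  ] [-0.0108  0.1388]
wf [0.5756 0.1709 0.07  ] [0.0101 0.1387]
ptr [0.4558 0.0982 0.022 ] [-0.1108  0.0681]
idx [0.4545 0.0782 0.022 ] [-0.1124  0.048 ]
gf_near [0.4781 0.0908 0.034 ] [-0.0887  0.0603]
gf_far [0.6019 0.0914 0.034 ] [0.0351 0.0587]
```

>>> {"name": "step_arm", "arguments": {"increments": [[[0.208,-0.043,-0.8],[0,0,0.0016]],[[0.208,-0.043,-0.8],[0,0,0.0016]],[[0.208,-0.043,-0.8],[0,0,0.0016]],[[0.208,-0.043,-0.8],[0,0,0.0016]],[[0.208,-0.043,-0.83],[0,0,0.0016]]]}}

```text
time_s: 1.82
tcp_pos: [0.5563, 0.1622, 0.0763]
tcp_rot: [-2.191, -2.238, 0.016]
ft_force: [-1.0, 0.1, -0.6]
gripper_width: 0.0004
```

>>> {"name": "step_arm", "arguments": {"increments": [[[0,0,-0.025],[0,0,0]],[[0,0,-0.045],[0,0,0]],[[0,0,-0.06],[0,0,0]],[[0,0,-0.065],[0,0,0]],[[0,0,-0.065],[0,0,0]]]}}

```text
time_s: 2.23
tcp_pos: [0.5629, 0.1617, 0.0735]
tcp_rot: [2.196, 2.244, 0.004]
ft_force: [0.0, -0.1, 0.4]
gripper_width: 0.0001
```

>>> {"name": "step_arm", "arguments": {"increments": [[[0.01,-0.02,-0.005],[0,0,0]],[[0.01,-0.02,-0.01],[0,0,0]],[[0.01,-0.02,-0.015],[0,0,0]],[[0.01,-0.02,-0.018],[0,0,0]]]}}

```text
time_s: 2.57
tcp_pos: [0.5648, 0.157, 0.069]
tcp_rot: [2.198, 2.243, 0.002]
ft_force: [-2.1, -1.0, 8.1]
gripper_width: 0.0006
```

>>> {"name": "step_arm", "arguments": {"increments": [[[0,0,-0.003],[0,0,0]],[[0,0.025,-0.003],[0,0,0]],[[0,0.05,-0.003],[0,0,0]],[[0,0.075,-0.003],[0,0,0]],[[0,0.1,-0.003],[0,0,0]]]}}

```text
time_s: 2.98
tcp_pos: [0.5649, 0.1762, 0.0701]
tcp_rot: [2.196, 2.243, -0.001]
ft_force: [-6.0, -3.9, 14.3]
gripper_width: 0.0006
```

```bash
cat > look.py <<'E'
from h import *
import sys
def look(name):
    c=calibration('wrist'); im,d=grab_frame('wrist'); np.save('cal_'+name+'.npy',c,allow_pickle=True)
    cv2.imwrite('pics/full_'+name+'.png',im[:,:,::-1]); return c,im
E
python3 - <<'E'
from h import *
from look import look
c,im=look('w2'); print(px(c,[[.456,.09,.022],[.4545,.078,.022]])); print(ctrl.state()['ft_force'])
u=px(c,[.456,.088,.022])[0].astype(int); crop(im,max(0,u[0]-50),max(0,u[1]-40),100,80,6,'w2.png')
E
```

```text
[[188.62122396  52.89089269]
 [169.23932285  49.87046204]]
[-5.88502255 -3.74532862 14.2730949 ]
```

View pics/w2.png

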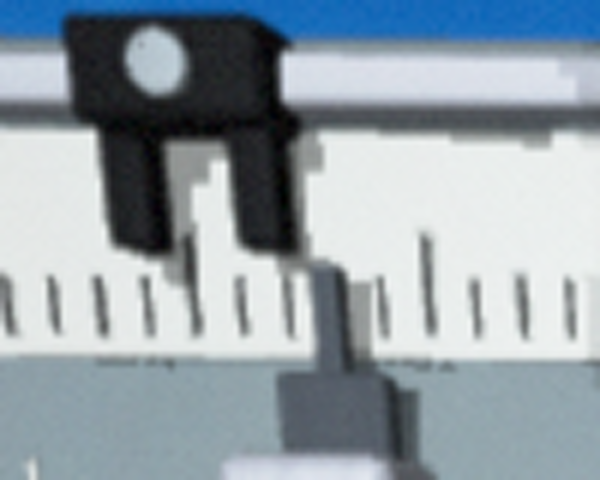

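The clip's prong opening is centred at (205,245) and the pointer tip is at (328,265), so about 12.7 mm remain. I'll finish this stroke and then start another.

>>> {"name": "step_arm", "arguments": {"increments": [[[0,0.02,0.001],[0,0,0]],[[0,0.04,0.002],[0,0,0]],[[0,0.04,0.06],[0,0,0]],[[0,-0.05,0.06],[0,0,0]],[[0,-0.1,0.06],[0,0,0]]]}}

```text
time_s: 3.45
tcp_pos: [0.5646, 0.1566, 0.0805]
tcp_rot: [2.197, 2.244, 0.002]
ft_force: [-0.5, -0.0, -0.9]
gripper_width: 0.0005
```

>>> {"name": "step_arm", "arguments": {"increments": [[[0,0,-0.03],[0,0,0]],[[0,0,-0.05],[0,0,0]],[[0,0,-0.055],[0,0,0]],[[0,0,-0.06],[0,0,0]],[[0,0,-0.06],[0,0,0]]]}}

```text
time_s: 3.87
tcp_pos: [0.5642, 0.1569, 0.0687]
tcp_rot: [2.197, 2.245, -0.002]
ft_force: [-4.7, -3.5, 11.7]
gripper_width: 0.0003
```

>>> {"name": "step_arm", "arguments": {"increments": [[[0,0.02,0],[0,0,0]],[[0,0.04,0],[0,0,0]],[[0,0.06,0],[0,0,0]],[[0,0.08,0],[0,0,0]],[[0,0.1,0],[0,0,0]]]}}

```text
time_s: 4.28
tcp_pos: [0.5643, 0.1769, 0.07]
tcp_rot: [2.196, 2.244, -0.003]
ft_force: [-6.9, -5.1, 19.9]
gripper_width: 0.0003
```

```bash
python3 - <<'E'
from h import *
from look import look
c,im=look('w3'); u=px(c,[.456,.088,.022])[0].astype(int); x0,y0=max(0,u[0]-50),max(0,u[1]-40)
print(u,x0,y0,ctrl.state()['ft_force'],ctrl.state()['tcp_pos']); crop(im,x0,y0,100,80,6,'w3.png')
E
```

```text
[184  53] 134 13 [-7.45097132 -4.10971671 20.09997409] [0.56435698 0.17764677 0.07002793]
```

View pics/w3.png

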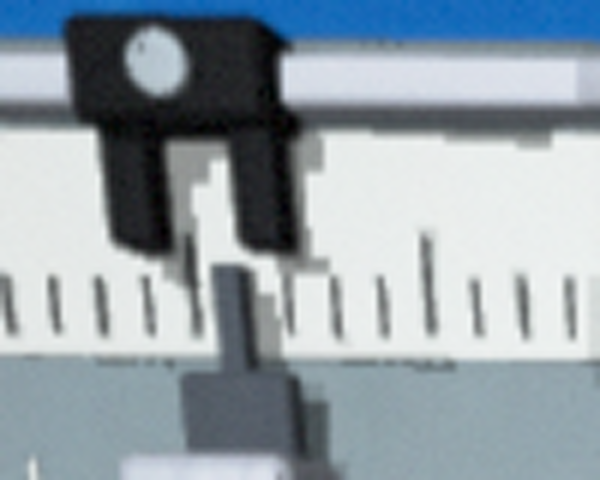

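Pointer tip is at (231,267), against an opening centre of about (208,267), so roughly 2.4 mm remain. I'll drag about 6 mm more, lift off, and look from directly above.

>>> {"name": "step_arm", "arguments": {"increments": [[[0,0.0,0.002],[0,0,0]],[[0,0.015,0.003],[0,0,0]],[[0,0.029,0.003],[0,0,0]],[[0,0.029,0.003],[0,0,0]]]}}

```text
time_s: 4.67
tcp_pos: [0.5642, 0.1835, 0.0695]
tcp_rot: [2.197, 2.245, -0.001]
ft_force: [-4.7, -0.4, 12.9]
gripper_width: 0.0006
```

>>> {"name": "step_arm", "arguments": {"increments": [[[0,0,0.06],[0,0,0]],[[0,0,0.4],[0,0,0]],[[-0.1,-0.52,0.5],[0,0,0]],[[-0.1,-0.52,0.5],[0,0,0]],[[-0.1,-0.52,0.5],[0,0,0]]]}}

```text
time_s: 5.08
tcp_pos: [0.5438, 0.078, 0.1695]
tcp_rot: [2.196, 2.245, 0.001]
ft_force: [-0.1, -0.7, 0.4]
gripper_width: 0.0002
```

```bash
python3 - <<'E'
from h import *
from look import look
c,im=look('w4'); u=px(c,[.456,.080,.022])[0].astype(int); x0,y0=max(0,u[0]-40),max(0,u[1]-35)
print(u,x0,y0,ctrl.state()['tcp_pos'],np.linalg.inv(c['world_to_cam'])[:3,3],px(c,[[.456,.08,.022],[.456,.09,.022]])); crop(im,x0,y0,80,70,7,'w4.png')
E
```

```text
[326  99] 286 64 [0.54480797 0.07356531 0.17180537] [0.47304324 0.07608964 0.34011584] [[326.17865291  99.94273315]
 [336.7708481  100.18266198]]
```

View pics/w4.png

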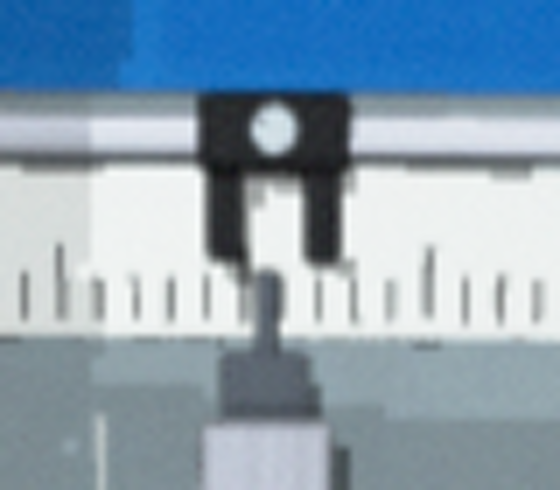

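Seen from directly above, the opening is centred at x=274 and the pointer is at 268, so it is about 0.8 mm past the middle and within tolerance. Next is the panel: I'll turn the tool by 90°, open the fingers and go round to its right side.

>>> {"name": "step_arm", "arguments": {"increments": [[[0.065,-0.6,0],[0,0,-0.0975]],[[0.065,-0.6,0],[0,0,-0.0975]],[[0.065,-0.6,0],[0,0,-0.0975]],[[0.065,-0.6,0],[0,0,-0.0975]],[[0.065,-0.6,0],[0,0,-0.0975]]], "claw": 0.52}}

```text
time_s: 5.55
tcp_pos: [0.5569, -0.0426, 0.1675]
tcp_rot: [-2.779, -1.463, 0.001]
ft_force: [-0.1, 0.0, -0.0]
gripper_width: 0.032
```

>>> {"name": "step_arm", "arguments": {"increments": [[[0.065,-0.6,0],[0,0,-0.0975]],[[0.065,-0.6,0],[0,0,-0.0975]],[[0.065,-0.6,0],[0,0,-0.0975]],[[0.065,-0.6,0],[0,0,-0.0975]],[[0.065,-0.6,0],[0,0,-0.0975]]]}}

```text
time_s: 5.97
tcp_pos: [0.5699, -0.1626, 0.1673]
tcp_rot: [-3.091, -0.558, 0.001]
ft_force: [0.2, 0.5, 0.2]
gripper_width: 0.0654
```

>>> {"name": "step_arm", "arguments": {"increments": [[[0,0,0],[0,0,-0.055]],[[0,0,0],[0,0,-0.055]],[[0,0,0],[0,0,-0.055]],[[0,0,0],[0,0,-0.055]],[[0,0,0],[0,0,-0.055]]]}}

```text
time_s: 6.38
tcp_pos: [0.5699, -0.1604, 0.1675]
tcp_rot: [-3.141, -0.038, 0.001]
ft_force: [-0.1, -0.1, 0.9]
gripper_width: 0.0697
```

```bash
python3 - <<'E'
from h import *
from look import look
c,im=look('w5'); s=ctrl.state(); print(s['tcp_pos'],s['tcp_rot'],s['qpos'],s['gripper_width'],s['time_s'],np.linalg.inv(c['world_to_cam'])[:3,3])
E
```

```text
[ 0.56988679 -0.16051494  0.16761839] [-3.14082467e+00 -3.75746184e-02  9.51984016e-04] [-4.78579266e-01  2.40596951e-01  1.59701273e+00  2.00538524e-04
  1.30477351e+00 -5.02557516e-01] 0.07009255463345103 6.4333 [ 0.56779302 -0.09089714  0.33833088]
```

View pics/full_w5.png

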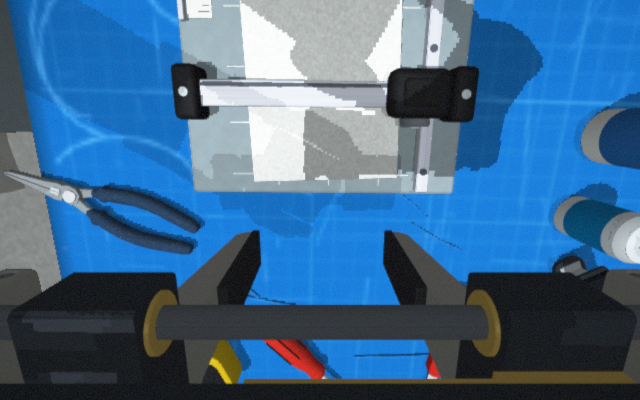

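The wrist view shows the panel's right edge running from (253,181) to (397,176), the bed edge at row 190, and the fingers clear of the trimmer.

```bash
python3 - <<'E'
from h import *
c=np.load('cal_w5.npy',allow_pickle=True).item()
for n,p,z in [('pn',(253,181),.028),('pf',(398,176),.028),('bedN',(195,191),.018),('bedF',(452,191),.018)]:
    w=at_z(c,p,z); print(n,w[:2],R.T@(w[:2]-[.5678,.0321]))
E
```

```text
pn [ 0.50207819 -0.15084636] [-0.06885861 -0.18178894]
pf [ 0.64364097 -0.14255   ] [ 0.07282592 -0.17592857]
bedN [ 0.44057507 -0.16452865] [-0.13058796 -0.1944114 ]
bedF [ 0.70237788 -0.15834822] [ 0.13128242 -0.19273468]
```

>>> {"name": "step_arm", "arguments": {"increments": [[[0,-0.03,0],[0,0,0]],[[0,-0.03,-0.2],[0,0,0]],[[0,-0.03,-0.4],[0,0,0]],[[0,-0.03,-0.6],[0,0,0]],[[0,-0.03,-0.69],[0,0,0]]]}}

```text
time_s: 6.85
tcp_pos: [0.5665, -0.1656, 0.0245]
tcp_rot: [-3.138, -0.035, 0.011]
ft_force: [-1.0, 0.3, -1.1]
gripper_width: 0.0695
```

>>> {"name": "step_arm", "arguments": {"increments": [[[0,0,-0.02],[0,0,0]],[[0,0,-0.04],[0,0,0]],[[0,0,-0.04],[0,0,0]]]}}

```text
time_s: 7.1
tcp_pos: [0.5708, -0.1675, 0.0229]
tcp_rot: [3.141, 0.034, 0.002]
ft_force: [-0.2, -0.3, 0.1]
gripper_width: 0.0701
```

>>> {"name": "step_arm", "arguments": {"increments": [[[-0.001,0.025,-0.004],[0,0,0]],[[-0.001,0.05,-0.004],[0,0,0]],[[-0.002,0.075,-0.004],[0,0,0]],[[-0.002,0.1,-0.004],[0,0,0]],[[-0.002,0.125,-0.004],[0,0,0]]]}}

```text
time_s: 7.52
tcp_pos: [0.5703, -0.1417, 0.0222]
tcp_rot: [3.14, 0.034, 0.003]
ft_force: [-0.9, -1.3, 1.2]
gripper_width: 0.0699
```

>>> {"name": "step_arm", "arguments": {"increments": [[[-0.001,0.03,0],[0,0,0]],[[-0.001,0.06,0],[0,0,0]],[[-0.002,0.085,0],[0,0,0]],[[-0.002,0.11,0],[0,0,0]],[[-0.002,0.125,0],[0,0,0]]]}}

```text
time_s: 7.93
tcp_pos: [0.5691, -0.1161, 0.0211]
tcp_rot: [-3.141, -0.034, 0.0]
ft_force: [0.5, -0.8, 1.2]
gripper_width: 0.07
```

```bash
python3 - <<'E'
from h import *
im,d=grab_frame('top'); crop(im,250,142,150,102,5.3,'top2.png'); s=ctrl.state(); print(s['tcp_pos'],s['ft_force'])
E
```

```text
[ 0.56899209 -0.11572989  0.02101284] [ 0.52632931  0.89921349 -0.382435  ]
```

View pics/top2.png

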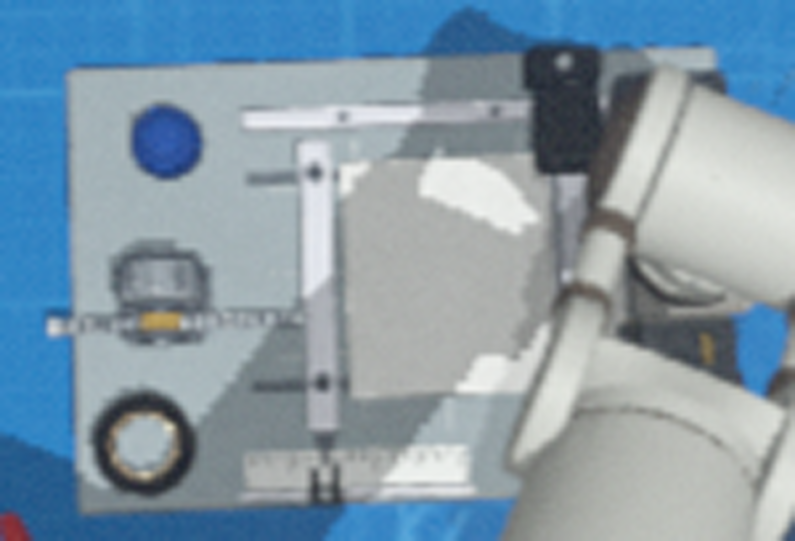

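The top view shows the panel squared, with its left edge from (343,165) to (352,398), about 5 mm from the guide face. The pointer is still in the clip. Next I'll back off and push the near edge.

```bash
python3 - <<'E'
from h import *
for n,p,z in [('fl',(343,165),.028),('nl',(352,398),.028),('gf',(331,142),.034),('gn',(341,432),.034),('ledge',(300,128),.029),('ledge2',(480,122),.029)]:
    w=top(p,z); print(n,np.round(w[:2],4),np.round(R.T@(w[:2]-[.5678,.0321]),4))
E
```

```text
fl [0.6345 0.0648] [0.0673 0.0315]
nl [0.4966 0.0625] [-0.0706  0.0316]
gf [0.6475 0.0715] [0.0803 0.038 ]
gn [0.4767 0.0693] [-0.0905  0.0388]
ledge [0.657  0.0897] [0.0902 0.0561]
ledge2 [ 0.6583 -0.0169] [ 0.0897 -0.0505]
```

>>> {"name": "step_arm", "arguments": {"increments": [[[0,-0.03,0],[0,0,0]],[[0,-0.03,0.15],[0,0,0]],[[0,-0.03,0.35],[0,0,0]],[[0,-0.03,0.5],[0,0,0]],[[0,-0.03,0.5],[0,0,0]]]}}

```text
time_s: 8.4
tcp_pos: [0.5735, -0.1253, 0.1287]
tcp_rot: [3.136, 0.032, 0.018]
ft_force: [0.6, -0.6, 1.1]
gripper_width: 0.0695
```

>>> {"name": "step_arm", "arguments": {"increments": [[[-0.222,0.293,0],[0,0,0.0975]],[[-0.222,0.293,0],[0,0,0.0975]],[[-0.222,0.293,0],[0,0,0.0975]],[[-0.222,0.293,0],[0,0,0.0975]],[[-0.222,0.293,0],[0,0,0.0975]]], "claw": -0.13}}

```text
time_s: 8.82
tcp_pos: [0.5241, -0.0641, 0.1205]
tcp_rot: [-2.981, -0.988, 0.001]
ft_force: [0.6, -0.0, 0.0]
gripper_width: 0.0407
```

>>> {"name": "step_arm", "arguments": {"increments": [[[-0.222,0.293,0],[0,0,0.0975]],[[-0.222,0.293,0],[0,0,0.0975]],[[-0.222,0.293,0],[0,0,0.0975]],[[-0.222,0.293,0],[0,0,0.0975]],[[-0.222,0.293,0],[0,0,0.0975]]]}}

```text
time_s: 9.23
tcp_pos: [0.4798, -0.0055, 0.1206]
tcp_rot: [-2.545, -1.841, 0.001]
ft_force: [-0.4, -0.6, 0.3]
gripper_width: 0.0398
```

>>> {"name": "step_arm", "arguments": {"increments": [[[0,0,0],[0,0,0.0543]],[[0,0,0],[0,0,0.0543]],[[0,0,0],[0,0,0.0543]],[[0,0,0],[0,0,0.0543]],[[0,0,0],[0,0,0.0543]]]}}

```text
time_s: 9.65
tcp_pos: [0.4801, -0.0059, 0.1208]
tcp_rot: [-2.206, -2.236, 0.0]
ft_force: [0.1, 0.6, -0.7]
gripper_width: 0.0398
```

>>> {"name": "step_arm", "arguments": {"increments": [[[0,0,-0.12],[0,0,0]],[[0,0,-0.26],[0,0,0]],[[0,0,-0.38],[0,0,0]],[[0,0,-0.46],[0,0,0]],[[0,0,-0.493],[0,0,0]]]}}

```text
time_s: 10.07
tcp_pos: [0.4781, -0.0053, 0.0198]
tcp_rot: [-2.203, -2.234, 0.004]
ft_force: [-0.2, 0.0, -0.2]
gripper_width: 0.04
```

>>> {"name": "step_arm", "arguments": {"increments": [[[0,0,0],[0,0,0]],[[0,0,0],[0,0,0]]]}}

```text
time_s: 10.23
tcp_pos: [0.4807, -0.0059, 0.023]
tcp_rot: [2.204, 2.238, 0.0]
ft_force: [-0.1, 0.4, 0.0]
gripper_width: 0.0398
```

>>> {"name": "step_arm", "arguments": {"increments": [[[0.025,0,0],[0,0,0]],[[0.05,0.001,0],[0,0,0]],[[0.075,0.001,0],[0,0,0]],[[0.1,0.002,0],[0,0,0]],[[0.12,0.002,0],[0,0,0]]]}}

```text
time_s: 10.65
tcp_pos: [0.5054, -0.0054, 0.0231]
tcp_rot: [2.202, 2.239, 0.001]
ft_force: [-1.2, -0.5, 0.9]
gripper_width: 0.04
```

>>> {"name": "step_arm", "arguments": {"increments": [[[0.005,0,0],[0,0,0]],[[0.01,0,0],[0,0,0]],[[0.01,0,0],[0,0,0]]]}}

```text
time_s: 10.9
tcp_pos: [0.5066, -0.0053, 0.0226]
tcp_rot: [2.203, 2.24, 0.0]
ft_force: [-0.4, 0.6, -0.1]
gripper_width: 0.0398
```

>>> {"name": "step_arm", "arguments": {"increments": [[[0.005,0,0],[0,0,0]],[[0.007,0,0],[0,0,0]],[[0.007,0,0],[0,0,0]]]}}

```text
time_s: 11.15
tcp_pos: [0.5077, -0.0053, 0.0225]
tcp_rot: [-2.203, -2.24, 0.0]
ft_force: [-0.4, -0.7, -0.1]
gripper_width: 0.0401
```

>>> {"name": "step_arm", "arguments": {"increments": [[[0.004,0,0],[0,0,0]],[[0.006,0,0],[0,0,0]],[[0.006,0,0],[0,0,0]]]}}

```text
time_s: 11.4
tcp_pos: [0.5089, -0.0053, 0.0225]
tcp_rot: [-2.203, -2.24, 0.0]
ft_force: [0.1, 0.4, -0.1]
gripper_width: 0.0405
```

>>> {"name": "step_arm", "arguments": {"increments": [[[0.003,0,0],[0,0,0]],[[0.005,0,0],[0,0,0]],[[0.005,0,0],[0,0,0]]]}}

```text
time_s: 11.65
tcp_pos: [0.5092, -0.0052, 0.0225]
tcp_rot: [-2.202, -2.239, 0.002]
ft_force: [-5.4, -0.2, 4.1]
gripper_width: 0.04
```

>>> {"name": "step_arm", "arguments": {"increments": [[[-0.05,0,0],[0,0,0]],[[-0.05,0,0.15],[0,0,0]],[[-0.05,0,0.35],[0,0,0]],[[-0.05,0,0.5],[0,0,0]],[[-0.05,0,0.5],[0,0,0]]]}}

```text
time_s: 12.07
tcp_pos: [0.5056, -0.0066, 0.1299]
tcp_rot: [2.194, 2.231, 0.012]
ft_force: [-0.1, -0.4, 0.2]
gripper_width: 0.0397
```

>>> {"name": "step_arm", "arguments": {"increments": [[[0.204,-0.292,0],[0,0,-0.0975]],[[0.204,-0.292,0],[0,0,-0.0975]],[[0.204,-0.292,0],[0,0,-0.0975]],[[0.204,-0.292,0],[0,0,-0.0975]],[[0.204,-0.292,0],[0,0,-0.0975]]], "claw": 0.52}}

```text
time_s: 12.48
tcp_pos: [0.5416, -0.0645, 0.1223]
tcp_rot: [2.78, 1.461, 0.002]
ft_force: [0.4, 0.2, -0.7]
gripper_width: 0.0693
```

>>> {"name": "step_arm", "arguments": {"increments": [[[0.204,-0.292,0],[0,0,-0.0975]],[[0.204,-0.292,0],[0,0,-0.0975]],[[0.204,-0.292,0],[0,0,-0.0975]],[[0.204,-0.292,0],[0,0,-0.0975]],[[0.204,-0.292,0],[0,0,-0.0975]]]}}

```text
time_s: 12.9
tcp_pos: [0.5823, -0.1229, 0.1221]
tcp_rot: [3.092, 0.555, 0.002]
ft_force: [-0.3, -0.2, -0.2]
gripper_width: 0.0699
```

>>> {"name": "step_arm", "arguments": {"increments": [[[0,0,0],[0,0,-0.0548]],[[0,0,0],[0,0,-0.0548]],[[0,0,0],[0,0,-0.0548]],[[0,0,0],[0,0,-0.0548]],[[0,0,0],[0,0,-0.0548]]]}}

```text
time_s: 13.32
tcp_pos: [0.5819, -0.1222, 0.1223]
tcp_rot: [3.141, 0.032, 0.001]
ft_force: [0.1, -0.1, 0.1]
gripper_width: 0.0699
```

>>> {"name": "step_arm", "arguments": {"increments": [[[0,0,-0.12],[0,0,0]],[[0,0,-0.26],[0,0,0]],[[0,0,-0.38],[0,0,0]],[[0,0,-0.46],[0,0,0]],[[0,0,-0.5],[0,0,0]]]}}

```text
time_s: 13.73
tcp_pos: [0.5799, -0.1214, 0.0197]
tcp_rot: [-3.14, -0.032, 0.006]
ft_force: [-0.5, 1.0, -0.7]
gripper_width: 0.0699
```

>>> {"name": "step_arm", "arguments": {"increments": [[[0,0.01,0],[0,0,0]],[[0,0.02,0],[0,0,0]],[[0,0.03,0],[0,0,0]],[[0,0.04,0],[0,0,0]],[[0,0.05,0],[0,0,0]]]}}

```text
time_s: 14.15
tcp_pos: [0.5828, -0.1126, 0.0242]
tcp_rot: [3.14, 0.029, 0.004]
ft_force: [-0.2, -1.9, 1.0]
gripper_width: 0.0699
```

>>> {"name": "step_arm", "arguments": {"increments": [[[0,0.005,0],[0,0,0]],[[0,0.007,0],[0,0,0]],[[0,0.007,0],[0,0,0]]]}}

```text
time_s: 14.4
tcp_pos: [0.582, -0.1108, 0.0231]
tcp_rot: [3.141, 0.028, 0.002]
ft_force: [0.0, -1.3, 0.3]
gripper_width: 0.0697
```

>>> {"name": "step_arm", "arguments": {"increments": [[[0,0.004,0],[0,0,0]],[[0,0.004,0],[0,0,0]]]}}

```text
time_s: 14.57
tcp_pos: [0.5816, -0.1099, 0.0227]
tcp_rot: [3.141, 0.028, 0.0]
ft_force: [-0.3, -1.7, 0.1]
gripper_width: 0.07
```

>>> {"name": "step_arm", "arguments": {"increments": [[[0,0.003,0],[0,0,0]],[[0,0.003,0],[0,0,0]]]}}

```text
time_s: 14.73
tcp_pos: [0.5816, -0.1094, 0.0227]
tcp_rot: [3.141, 0.028, 0.0]
ft_force: [0.2, -1.8, 0.4]
gripper_width: 0.0698
```

>>> {"name": "step_arm", "arguments": {"increments": [[[0,0.003,0],[0,0,0]],[[0,0.003,0],[0,0,0]]]}}

```text
time_s: 14.9
tcp_pos: [0.5815, -0.1093, 0.0226]
tcp_rot: [3.14, 0.028, -0.0]
ft_force: [-0.4, -3.6, 0.1]
gripper_width: 0.07
```

>>> {"name": "step_arm", "arguments": {"increments": [[[0,0.002,0],[0,0,0]],[[0,0.002,0],[0,0,0]],[[0,0.002,0],[0,0,0]],[[0,0.002,0],[0,0,0]]]}}

```text
time_s: 15.23
tcp_pos: [0.5815, -0.1093, 0.0227]
tcp_rot: [3.14, 0.028, -0.0]
ft_force: [-0.7, -5.8, 0.4]
gripper_width: 0.0699
```

Contact with the guide is firm (the force rises while the position holds). I'll back off and check from above.

>>> {"name": "step_arm", "arguments": {"increments": [[[0,-0.04,0],[0,0,0]],[[0,-0.04,0.1],[0,0,0]],[[0,-0.04,0.3],[0,0,0]],[[0,-0.04,0.5],[0,0,0]],[[0,-0.04,0.7],[0,0,0]]]}}

```text
time_s: 15.65
tcp_pos: [0.5807, -0.1157, 0.1633]
tcp_rot: [-3.139, -0.028, 0.003]
ft_force: [1.0, -0.7, -0.2]
gripper_width: 0.0697
```

>>> {"name": "step_arm", "arguments": {"increments": [[[-0.45,-0.8,0.1],[0,0,0]],[[-0.45,-0.8,0.1],[0,0,0]],[[-0.45,-0.8,0.1],[0,0,0]],[[-0.45,-0.8,0.1],[0,0,0]],[[-0.45,-0.8,0.1],[0,0,0]]]}}

```text
time_s: 16.07
tcp_pos: [0.4895, -0.2797, 0.1831]
tcp_rot: [3.141, 0.024, -0.0]
ft_force: [-0.2, -0.8, 0.9]
gripper_width: 0.0699
```

```bash
python3 - <<'E'
from h import *
im,d=grab_frame('top'); crop(im,250,142,150,102,5.3,'top3.png'); s=ctrl.state(); print(s['tcp_pos'],s['ft_force'],s['time_s'])
E
```

```text
[ 0.4890237  -0.28115467  0.18323144] [-0.63060907 -2.10078536  0.52208912] 16.1167
```

View pics/top3.png

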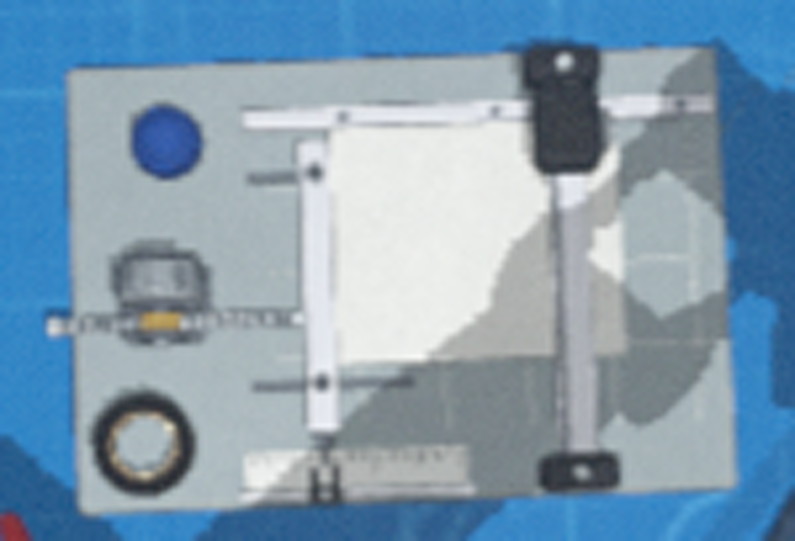

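```bash
python3 -c "
from bench import finish_job; print(finish_job())"
```

```text
the job is handed in; nothing more can be done
None
```

I set the guide with its wheel, pushed the panel flush to the ledge and the guide with the fingertips, and handed the job in at about 16 s of the 67 s allowed. `finish_job` gives no verdict, so what follows are my own checks.

- **Guide:** Two strokes on the thumbwheel brought the pointer between the prongs. From directly above, it stood about 0.8 mm past the middle, against a limit of 2.5 mm. The press briefly reached 20 N, above the advised 8 to 15 N.
- **Panel:** I pushed it left, then to the far ledge, then left again. It stopped firmly against the ledge at about 5 N and against the guide at about 6 N, below the roughly 12 N at which the guide slips.
- **Last top view:** The panel looked flush and square against both faces. The guide and pointer had not visibly moved, and the dome weight and black tape were in place. The arm was clear of everything.
- **Not checked:** I did not measure the pointer again from close up after the last push. I did not look again at the bystanders on the table, but the arm only passed well above that area.

No check failed or disagreed with another.

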